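# Spanner into its tray, then hold the belt tensioner back

## Robot

A 7-joint arm with a two-finger parallel gripper is mounted at the origin on the work surface; the furniture and walls round the work are solid. World frame = base frame: x ahead of the robot, y to its left, z up, the work surface at z = 0. Lengths are in m, angles in rad, forces in N, time in s.
With the tool pointing down it reaches from about 0.425 to 0.925 m from the base axis. Payload 6.8 kg.
Tool frame: the origin (TCP) lies midway between the tips of the shut fingers; the grasp point (between the pads) lies 19 mm behind it (manip.grip_point_offset is the distance from the TCP to the grasp point, in m); z points along the fingers, y is the line along which they close (so a half turn about z gives the same grasp; the last joint's range is limited). The gripper opens to 88 mm and grips with 3 to 60 N. Pads are 20 mm wide; open, the fingers measure 115 mm over their backs; the gripper's body (75 mm by 178 mm) begins 61 mm behind the grasp point.
Start: joints at [-1.374, 0.477, 0.022, 1.555, -0.011, 1.109, -0.083], TCP at [0.203, 0.644, 0.223] pointing down, gripper open.
Joint ranges: [-2.96, 2.96], [-0.34, 2.1], [-1.41, 1.46], [0.24, 2.44], [-1.37, 4.51], [0.17, 1.92], [-2.96, 2.96]. Speed limits (rad/s): [2.39, 2.39, 3.14, 3.14, 3.14, 3.14, 3.14].

## Interface

Orientations are given as a rotation vector (axis times angle).
In Python, from workcell import observe, cams, workorder, spotter, manip gives the robot as it stands.
- The arm moves only by the tool jog_arm, never from a script. Its argument "targets" is a list of rows, each a list of 7 numbers: the shift along the world's x, y, z each as a share of 0.4 m, from -1 to 1, then the turn, a rotation vector about the world's x, y, z each as a share of 90 degrees, from -1 to 1, then the closure, from -1 (fully open) to 1 (shut). In form: [[tx, ty, tz, rx, ry, rz, fingers], ...]. A call has 1 to 8 rows; each row is the pose to reach, as a shift and turn from the pose commanded when the call began; what a row does not reach only later rows make up. A row lasts 1/8 s, in which the tool goes at most 62.5 mm and 10.7 degrees, less where a joint would pass 70% of its speed; a pose out of reach is approached as far as the arm can. A call with a number of a shift or a turn outside -1 to 1 is refused whole. A call with a gripper value outside its range is refused whole. The fingers move at their own pace and stop on an object; "force" is the grip in N (left out, the last holds). Time passes only in rows, so rows that repeat a pose let the fingers close. It gives the time, the measured TCP pose, the force, the opening and the grip force at its end, in the units of the state.
- observe(): the state, without advancing time (a new reading comes with each control period).
- cams.get_image(name): name is "side" or "top"; returns (picture, depth): 400x640x3 uint8, red, green, blue; 400x640 float32, m along the optical axis (not along the pixel's ray), 0 where there is no reading.
- cams.camera_model(name): a dict with "fx", "fy", "cx", "cy" (pixels), "R" (3x3) and "t" (3): a world point X has camera coordinates R X + t. Camera axes: x right, y down, z forward; pixel columns grow to the right and rows downward; lengths in m; the calibration is good to about 2 mm. A picture is of the moment at which its call begins. camera_model takes no time and is no camera call.
- workorder.finish_job(): hands the job in; it is judged then, once.
Trained networks look in the newest picture that a camera, given by its name, has taken for a name from the list of things; names that differ only in an ending like _2 or _b are one class to them, and where a whole thing is asked for, a point or a joint stands for the part that bears it (a point fixed in the world has none). Each returns a list of dicts, best first, with "p" (0 to 1); they miss things now and then, are a little off and sometimes report something else, mostly with a low value. They report only what shows in the picture. A call takes as long as a camera call.
- spotter.find_in(camera, target): "xy" ([column, row] in pixels, amid what is visible of it).
- spotter.regions_of(camera, target): "pixels" (400x640 bool, what is visible of it) and "xy" ([column, row] in pixels, amid what is visible of it).
- spotter.spot_point(camera, target): "xy" ([column, row] in pixels: a listed point, or the origin of a listed thing).
The state is a dict: "time_s": time; "joint_positions": joint angles; "joint_vel": joint speeds; "joint_torque": joint torques, N m; "tool_pos": TCP position; "tcp_rot": TCP orientation; "force": force on the tool from outside, world axes, zero at the start; "moment": the same for the moment, N m; "gripper_width": finger opening in m; "grip_force": force on a finger pad.
Only numpy, scipy, OpenCV 4.12 (cv2) and the standard library are available. Lean on these libraries where they do the work, as an engineer would, in place of code of your own. Each camera call takes 0.05 s, during which the arm holds its last target. There are 200 camera calls.

## Task

Get ready for a belt change: first lay the loose spanner flat in the empty compartment of the blue tool tray, ring end at the yellow dot, and let go of it. Then push the orange pad of the tensioner's sprung arm back past the ratchet click until its orange pointer stands in the green band, and finish while still holding it there against the spring, for the fitter to slip the belt on. Leave the hex key, the bottle and the loose nut beside the work where they are.

Things in the scene. Friction and masses are not known exactly. Their poses are not given: they have to be found in the camera images.
- spanner: Loose bright steel spanner, 191 mm long along its y, 7 mm thick, about 0.16 kg, flat on the worktop. Origin: centre of its underside. Shank 12 mm wide, its sides 1 to 6 mm above the underside, within 70 mm either side of the origin; heads 26 mm wide. The ring (closed) end is at its -y, the open jaw at its +y.
- spanner_ring (a point): Centre of the spanner's ring end, 83 mm from the spanner's origin along its -y, 3.5 mm above its underside.
- tool_tray: Blue tool tray fixed to the worktop, 132 mm (its x) by 222 mm (its y), floor 5 mm thick, compartment walls up to 16 mm above the worktop. Origin: centre of its underside. The compartment at its -x side is empty and takes the spanner; the one at its +x side holds the hex key.
- spanner_slot (a point): Centre of the empty compartment, on its floor, 5 mm above the worktop; axes as the tray's. It is 36 mm wide (x) and 206 mm long (y); its 4 mm side walls stand only at the ends (50 mm outwards), leaving room for fingers along the middle 100 mm. A yellow dot on the floor 83 mm along +y marks the ring end's place.
- tensioner: Belt tensioner fixed to the worktop: grey base plate 210 mm (its x) by 170 mm (its y), 10 mm thick, origin at the centre of its underside; it carries the arm and the pawl. Nothing on it stands higher than 62 mm. A scale on the plate under the arm's pointer is white, then green (the band to hold in), then red up to the end stop.
- pivot (a point): Axis of the tensioner arm, upright, at the plate's upper face, 75 mm along the tensioner's +x.
- push_pad (a point): Centre of the outer face of the arm's orange push pad; turns with the arm. Face 50 mm wide (point x, along the arm), 16 to 60 mm above the worktop. +y looks out of the face: push along -y. From the point the pivot lies 80 mm along its +x and 22 mm along its -y. Idler roller (35 mm across, 52 mm high) 45 mm along -x, its near side 4 mm behind the face.
- tension_arm (a joint): Angle of the arm about the upright pivot, rad. 0: at rest on its spring. Grows counter-clockwise from above as the pad is pushed back; end stop 0.98. Spring: 0.45 Nm at rest plus 0.9 Nm per rad (6 N on the pad at rest, 14 N in the green band). Clicks at about 0.48; if let go after that it springs back onto the pawl, to about 0.47. Green band: 0.62 to 0.86.
- pawl (a joint): Travel of the small brass ratchet slider with a red stud, m. 0: sprung in; up to about 0.008 while the arm's tooth pushes it out; it snaps back to 0 at the click.
- hex_key: Black hex key, 34 x 98 x 8 mm, loose in the tray's rear compartment; leave it.
- red_bottle: Red bottle with white cap, 34 mm across, 103 mm high, standing near the work; leave it. Origin at the centre of its underside.
- nut_a: Black lock nut, 36 mm across, 21 mm high, on the worktop; leave it.

How it is judged:
On the way, in this order (a step that is already met when the one before it is completed fails the run):
1. the spanner lies flat in the empty compartment, ring end at the yellow dot, let go (horizontal distance between spanner and spanner_slot below 0.013 m and z of spanner in the frame of spanner_slot below 0.004 m and angle between spanner's own z axis and vertical below 0.06 rad and angle between the y axis of spanner and the y axis of spanner_slot, either way round below 0.12 rad and y of spanner_ring in the frame of spanner_slot above 0.06 m and contact force between the fingers and spanner below 0.1 N), for 0.2 s.
2. the arm has been pushed past the click: the pawl has snapped back behind the tooth (value of joint tension_arm above 0.56 rad and value of joint pawl below 0.003 m), for 0.1 s.
At the end, for the whole second after the job is handed in: Spanner untouched, flat in the empty compartment (centre within 13 mm, seated within 4 mm, aligned within 0.12 rad, ring end at the yellow dot); arm in the green band (0.61 to 0.87 rad), pawl in (under 3 mm), the fingers holding with over 4 N (all of step 1 and value of joint tension_arm between 0.61 and 0.87 rad and value of joint pawl below 0.003 m and contact force between the fingers and tensioner above 4 N); the arm keeps its last pose, push and grip.
It fails at once if the red bottle is shifted more than 30 mm or tipped (distance of red_bottle from where it was at the start of the episode above 0.03 m or angle between red_bottle's own z axis and vertical above 0.5 rad).
It fails at once if the nut is shifted more than 30 mm (distance of nut_a from where it was at the start of the episode above 0.03 m).
It fails at once if the hex key is shifted more than 20 mm (distance of hex_key from where it was at the start of the episode above 0.02 m).
It also fails if it takes over 45 s, if anything falls off the work surface, if the arm or the gripper's body presses on something with over 40 N, if the wrist force passes 120 N, or if a joint passes its speed limit or range.

## Working session

There is one attempt and no reset: what is moved stays moved. The work goes in short steps, Python scripts to look and compute and a tool call to move; the robot and the scene stay as the last step left them, time stands still between calls to the robot, and variables do not carry over. Pictures are saved under pics/ and viewed, at most 10 in all, crops included, and the job is handed in when it is done.

Besides the shell and the picture viewer there is one more tool, called after "Request:" by a JSON object that holds its "api" and its "payload", one argument or row to a line. jog_arm: Moves the arm, as the interface text tells. Its arguments: {"type":"object","properties":{"targets":{"type":"array"},"force":{"type":"number"}},"required":["targets"]}

```bash
mkdir -p pics
cat > h.py <<'E'
import numpy as np,cv2
from workcell import observe,cams,workorder,spotter,manip
def world(cam,uv,depth=None,z=None):
    m=cams.camera_model(cam);R=np.array(m["R"]);t=np.array(m["t"])
    uv=np.atleast_2d(np.asarray(uv,float))
    r=np.c_[(uv[:,0]-m["cx"])/m["fx"],(uv[:,1]-m["cy"])/m["fy"],np.ones(len(uv))]
    if z is None: return (r*np.asarray(depth).reshape(-1,1)-t)@R
    C=-R.T@t; d=r@R
    return C+d*((z-C[2])/d[:,2])[:,None]
def cloud(cam,mask,depth):
    v,u=np.nonzero(mask&(depth>0)); return world(cam,np.c_[u,v],depth[v,u])
E
cat > a.py <<'E'
from h import *
for c in("top","side"):
    im,d=cams.get_image(c); cv2.imwrite(f"pics/{c}0.png",im[:,:,::-1]); np.save(f"pics/{c}0d.npy",d)
    for n in("spanner","tool_tray","tensioner","push_pad","red_bottle","nut_a","hex_key"):
        for r in spotter.regions_of(c,n)[:1]:
            P=cloud(c,r["pixels"],d)
            print(c,n,round(r["p"],2),np.round(r["xy"]),P.shape[0],np.round(np.median(P,0),3),np.round(np.percentile(P,2,0),3),np.round(np.percentile(P,98,0),3))
    for n,z in(("spanner",0),("spanner_ring",.0035),("tool_tray",0),("spanner_slot",.005),("tensioner",0),("pivot",.01),("push_pad",.038)):
        for r in spotter.spot_point(c,n)[:2]: print(c,"pt",n,round(r["p"],2),np.round(r["xy"]),np.round(world(c,r["xy"],z=z)[0],3))
s=observe();print(s["time_s"],s["tool_pos"],s["tcp_rot"],s["gripper_width"],manip.grip_point_offset)
E
python3 a.py
```

```text
top spanner 0.56 [358. 195.] 328 [0.495 0.191 0.006] [ 0.402  0.173 -0.   ] [0.571 0.206 0.011]
top tool_tray 0.92 [289. 200.] 4566 [0.487 0.366 0.006] [0.38  0.271 0.   ] [0.593 0.459 0.019]
top tensioner 0.64 [421. 204.] 5874 [0.478 0.03  0.012] [ 0.379 -0.053  0.005] [0.581 0.112 0.054]
top push_pad 0.58 [420. 186.] 1059 [0.523 0.05  0.037] [ 0.428 -0.003  0.011] [0.582 0.099 0.061]
top red_bottle 0.73 [420. 185.] 1044 [0.523 0.05  0.037] [ 0.43  -0.004  0.014] [0.581 0.099 0.061]
top hex_key 0.43 [300. 202.] 53 [0.478 0.333 0.013] [0.463 0.303 0.008] [0.503 0.349 0.018]
top pt spanner 0.88 [361. 199.] [0.489 0.185 0.   ]
top pt spanner_ring 0.68 [328. 270.] [0.31  0.268 0.004]
top pt spanner_ring 0.64 [364. 166.] [0.572 0.179 0.004]
top pt tool_tray 0.95 [288. 198.] [0.489 0.369 0.   ]
top pt spanner_slot 0.94 [276. 202.] [0.477 0.401 0.005]
top pt tensioner 0.7 [423. 204.] [0.477 0.03  0.   ]
top pt pivot 0.79 [423. 170.] [0.56  0.032 0.01 ]
top pt push_pad 0.82 [407. 193.] [0.501 0.077 0.038]
side spanner 0.78 [303. 183.] 434 [0.483 0.194 0.005] [ 0.392  0.175 -0.002] [0.572 0.
[... 450 characters left out ...]
014] [0.304 0.254 0.   ] [0.334 0.281 0.023]
side hex_key 0.45 [305. 236.] 81 [0.494 0.345 0.012] [0.465 0.303 0.009] [0.536 0.374 0.016]
side pt spanner 0.68 [307. 184.] [0.479 0.199 0.   ]
side pt spanner_ring 0.89 [269. 182.] [0.567 0.183 0.003]
side pt spanner_ring 0.22 [320. 254.] [0.471 0.395 0.003]
side pt tool_tray 0.67 [307. 242.] [ 0.496  0.36  -0.   ]
side pt spanner_slot 0.8 [321. 251.] [0.47  0.391 0.005]
side pt tensioner 0.72 [294. 133.] [ 0.492  0.024 -0.   ]
side pt pivot 0.72 [270. 135.] [0.554 0.034 0.01 ]
side pt push_pad 0.93 [293. 137.] [0.498 0.078 0.038]
1.5 [0.20253297 0.64391637 0.22266292] [-4.76883367e-01 -3.10513364e+00 -4.23645006e-05] 0.08790176252251801 0.0187
```

```bash
python3 -c "
import cv2
a=cv2.imread('pics/top0.png')[120:300,220:500];b=cv2.imread('pics/side0.png')[80:370,180:480]
cv2.imwrite('pics/t1.png',cv2.resize(a,(784,504),interpolation=2));cv2.imwrite('pics/s1.png',cv2.resize(b,(600,580),interpolation=2))"
```

```text
(no output)
```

View pics/t1.png

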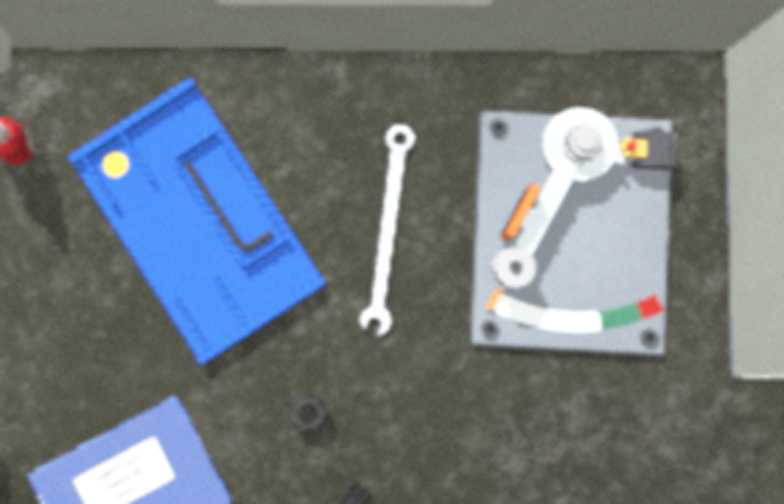

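View pics/s1.png

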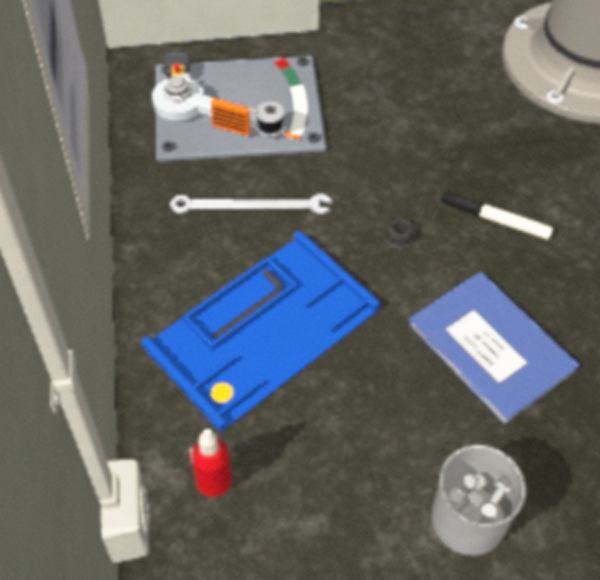

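The top view shows the spanner at crop (388,230), with its ring at (400,138). The tray is turned about 30°, its dot at (116,164). The tensioner is at the right, pad at (521,212), and the green band is at (620,316). In the side view the bottle stands beyond the tray's dot end. Next I fit the poses.

```bash
cat > b.py <<'E'
from h import *
allS=[]
for c in("top","side"):
    im=cv2.imread(f"pics/{c}0.png");d=np.load(f"pics/{c}0d.npy")
    hsv=cv2.cvtColor(im,cv2.COLOR_BGR2HSV);H,S,V=[hsv[:,:,i] for i in range(3)]
    v,u=np.indices(d.shape);W=world(c,np.c_[u.ravel(),v.ravel()],np.where(d>0,d,1).ravel()).reshape(*d.shape,3)
    ok=d>0
    box=lambda x0,x1,y0,y1:(W[...,0]>x0)&(W[...,0]<x1)&(W[...,1]>y0)&(W[...,1]<y1)&ok
    sp=(V>125)&(S<70)&box(.37,.60,.14,.235)
    vv,uu=np.nonzero(sp);P=world(c,np.c_[uu,vv],z=.006)[:,:2]
    (cx,cy),(w,h),a=cv2.minAreaRect(P.astype(np.float32)*1000);e=np.linalg.svd(P-P.mean(0),full_matrices=0)[2][0];e*=np.sign(e[0])
    print(c,"spanner",len(P),np.round([cx,cy,w,h]),np.round(P.mean(0),3),"dir",np.round(np.degrees(np.arctan2(e[1],e[0])),1))
    tr=(H>100)&(H<125)&(S>170)&box(.36,.62,.25,.48)
    vv,uu=np.nonzero(tr);P=W[vv,uu][:,:2];r=cv2.minAreaRect(P.astype(np.float32)*1000);print(c,"tray",np.round(r[0]),np.round(r[1]),round(r[2],1))
    ye=(H>22)&(H<35)&(S>130)&box(.36,.62,.25,.5);vv,uu=np.nonzero(ye);print(c,"dot",len(vv),np.round(world(c,[[uu.mean(),vv.mean()]],z=.005)[0],3))
    orr=(H<20)&(S>140)&(V>100)&box(.42,.58,.03,.13)&(W[...,2]>.015);vv,uu=np.nonzero(orr);P=W[vv,uu];print(c,"pad",len(P),np.round(P.mean(0),3));
    e=np.linalg.svd(P[:,:2]-P[:,:2].mean(0),full_matrices=0)[2][0];e*=np.sign(e[0]);print(" pad dir",np.degrees(np.arctan2(e[1],e[0])))
    t=P[P[:,2]>.05];print(" pad top",len(t),np.round(t.mean(0),3) if len(t) else'')
    pl=box(.36,.60,-.08,.13)&(W[...,2]>.006)&(W[...,2]<.014)&(V>110)&(S<60);P=W[pl][:,:2];r=cv2.minAreaRect(P.astype(np.float32)*1000);print(c,"plate",np.round(r[0]),np.round(r[1]),round(r[2],1))
    tall=ok&(W[...,2]>.03)&(W[...,0]>.3)&(W[...,0]<.8)&(W[...,1]>-.25)&(W[...,1]<.5)
    for n,b in(("wall x+",tall&(W[...,0]>.6)),("wall y-",tall&(W[...,1]<-.07)&(W[...,0]<.6))):
        if b.any(): print(c,n,np.round(np.percentile(W[b],[1,99],axis=0),3).tolist())
E
python3 b.py
```

```text
top spanner 541 [482. 194.  29. 191.] [0.482 0.193] dir -7.2
top tray [486. 364.] [221. 129.] 33.9
top dot 0 [nan nan nan]
top pad 56 [0.49  0.083 0.058]
 pad dir -27.14130228151377
 pad top 51 [0.49  0.083 0.059]
top plate [481.  29.] [170. 211.] 87.5
top wall x+ [[0.606, -0.112, 0.051], [0.651, 0.493, 0.694]]
top wall y- [[0.358, -0.112, 0.047], [0.597, -0.109, 0.653]]
side spanner 510 [482. 194.  31. 190.] [0.482 0.196] dir -7.3
side tray [484. 364.] [233. 132.] 33.7
side dot 68 [0.538 0.44  0.005]
side pad 253 [0.493 0.085 0.042]
 pad dir -22.96037145427095
 pad top 88 [0.494 0.084 0.057]
side plate [481.  31.] [175. 208.] 87.4
side wall x+ [[0.604, -0.114, 0.039], [0.651, 0.498, 0.622]]
side wall y- [[0.359, -0.114, 0.034], [0.598, -0.105, 0.292]]b.py:15: RuntimeWarning: Mean of empty slice.
  ye=(H>22)&(H<35)&(S>130)&box(.36,.62,.25,.5);vv,uu=np.nonzero(ye);print(c,"dot",len(vv),np.round(world(c,[[uu.mean(),vv.mean()]],z=.005)[0],3))
  ret = ret.dtype.type(ret / rcount)
```

Request:
{"api": "jog_arm", "payload": {
  "targets": [
    [0.7,-1,-0.15,0,0,0.114,0],
    [0.7,-1,-0.15,0,0,0.114,0],
    [0.7,-1,-0.15,0,0,0.114,0],
    [0.7,-1,-0.15,0,0,0.114,0],
    [0.7,-1,-0.15,0,0,0.114,0],
    [0.7,-1,-0.15,0,0,0.114,0],
    [0.7,-1,-0.15,0,0,0.114,0],
    [0.7,-1,-0.15,0,0,0.114,0]
  ],
  "force": 30
}}

```text
time_s: 2.5
tool_pos: [0.4839, 0.2418, 0.1628]
tcp_rot: [0.199, 3.135, 0.0]
force: [0.7, 1.5, 0.4]
gripper_width: 0.0438
grip_force: 0.0
```

Request:
{"api": "jog_arm", "payload": {
  "targets": [
    [0,-0.125,-0.2,0,0,0,0],
    [0,-0.125,-0.26,0,0,0,0],
    [0,-0.125,-0.32,0,0,0,0],
    [0,-0.125,-0.32,0,0,0,0]
  ]
}}

```text
time_s: 3.0
tool_pos: [0.4815, 0.1932, 0.0333]
tcp_rot: [-0.198, -3.132, 0.003]
force: [0.5, -0.6, 0.5]
gripper_width: 0.0439
grip_force: 0.0
```

Run:
```python
from h import *
s=observe();print(s["tool_pos"],s["tcp_rot"],s["force"])
for c,b in(("top",(120,240,300,420)),("side",(130,230,240,360))):
    im,d=cams.get_image(c);x=im[b[0]:b[1],b[2]:b[3],::-1];cv2.imwrite(f"pics/{c}2.png",x)
a=cv2.imread("pics/top2.png");b=cv2.imread("pics/side2.png");b=cv2.copyMakeBorder(b,0,20,0,0,0)
cv2.imwrite("pics/c2.png",cv2.resize(np.hstack([a,b]),None,fx=3.2,fy=3.2,interpolation=2))
```

```text
[0.48146245 0.19317595 0.03329043] [-1.97734912e-01 -3.13236539e+00  2.92625941e-03] [ 0.48822895 -0.58887144  0.4805708 ]
```

View pics/c2.png

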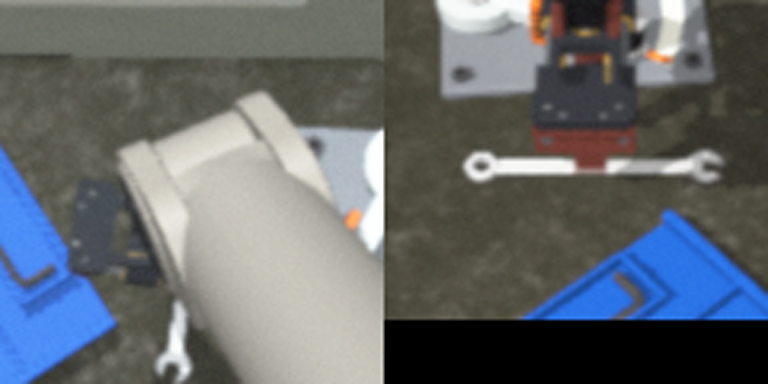

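The fingers straddle the shank at its middle (side view, about (590,150)), so I go down and grip.

Request:
{"api": "jog_arm", "payload": {
  "targets": [
    [0,0,-0.05,0,0,0,0],
    [0,0,-0.081,0,0,0,0],
    [0,0,-0.081,0,0,0,0],
    [0,0,-0.081,0,0,0,1],
    [0,0,-0.081,0,0,0,1],
    [0,0,-0.081,0,0,0,1],
    [0,0,-0.081,0,0,0,1],
    [0,0,-0.081,0,0,0,1]
  ],
  "force": 40
}}

```text
time_s: 4.1
tool_pos: [0.4827, 0.1939, 0.0025]
tcp_rot: [0.198, 3.135, 0.0]
force: [-0.1, -0.4, 1.8]
gripper_width: 0.0104
grip_force: 40.0
```

Request:
{"api": "jog_arm", "payload": {
  "targets": [
    [0,0,0.08,0,0,0,1],
    [0,0,0.15,0,0,0,1],
    [-0.036,0.12,0.15,0,0,0.11,1],
    [-0.036,0.24,0.15,0,0,0.22,1],
    [-0.036,0.36,0.15,0,0,0.33,1],
    [-0.036,0.4975,0.15,0,0,0.44,1],
    [-0.036,0.4975,0.15,0,0,0.457,1],
    [-0.036,0.4975,0.15,0,0,0.457,1]
  ]
}}

```text
time_s: 5.1
tool_pos: [0.4678, 0.3918, 0.0615]
tcp_rot: [0.915, -3.004, 0.002]
force: [0.3, -1.0, -1.7]
gripper_width: 0.0108
grip_force: 40.0
```

Run:
```python
from h import *
s=observe();print(s["tool_pos"],s["tcp_rot"],s["gripper_width"],s["grip_force"])
im,d=cams.get_image("side");cv2.imwrite("pics/side3.png",cv2.resize(im[180:320,230:400,::-1],None,fx=4,fy=4,interpolation=2))
for n in ("spanner","spanner_ring"): print(n,[(round(r["p"],2),np.round(r["xy"]),np.round(world("side",r["xy"],z=.062)[0],3)) for r in spotter.spot_point("side",n)[:2]])
```

```text
[0.4677703  0.39181141 0.06148784] [ 9.14760497e-01 -3.00381454e+00  1.99190156e-03] 0.010766644193565763 39.99835431575775
spanner [(0.86, array([322., 238.]), array([0.468, 0.394, 0.062]))]
spanner_ring [(0.81, array([288., 262.]), array([0.539, 0.44 , 0.062]))]
```

View pics/side3.png

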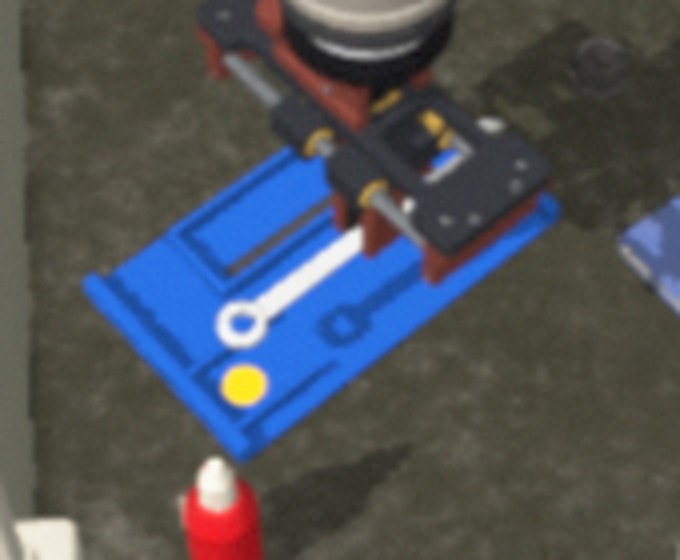

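The spanner is held level, with its ring (240,322) vertically above the dot (the network's x,y agree within 2 mm). Lowering it now.

Request:
{"api": "jog_arm", "payload": {
  "targets": [
    [0,0.003,-0.07,0,0,0,1],
    [0,0.003,-0.11,0,0,0,1],
    [0,0.003,-0.134,0,0,0,1],
    [0,0.003,-0.134,0,0,0,1]
  ]
}}

```text
time_s: 5.75
tool_pos: [0.4681, 0.3936, 0.0083]
tcp_rot: [0.916, -3.004, 0.001]
force: [-0.5, -0.2, -1.6]
gripper_width: 0.0108
grip_force: 39.9
```

Request:
{"api": "jog_arm", "payload": {
  "targets": [
    [0,0,-0.001,0,0,0,0.4],
    [0,0,-0.001,0,0,0,0.4],
    [0,0,-0.001,0,0,0,0.4],
    [0,0,0.05,0,0,0,0.4],
    [0,0,0.12,0,0,0,0.4],
    [0,0,0.25,0,0,0,0.4],
    [0,0,0.35,0,0,0,0.4],
    [0,0,0.35,0,0,0,0.4]
  ]
}}

```text
time_s: 6.75
tool_pos: [0.4702, 0.396, 0.1539]
tcp_rot: [-0.914, 2.998, 0.006]
force: [-0.4, -0.2, 0.9]
gripper_width: 0.0261
grip_force: 0.0
```

Run:
```python
from h import *
s=observe();print(s["time_s"],s["tool_pos"],s["gripper_width"],s["force"])
im,d=cams.get_image("side");cv2.imwrite("pics/side4.png",cv2.resize(im[180:320,230:400,::-1],None,fx=4,fy=4,interpolation=2))
for n,z in (("spanner",.005),("spanner_ring",.0085),("spanner_slot",.005)): print(n,[(round(r["p"],2),np.round(r["xy"]),np.round(world("side",r["xy"],z=z)[0],3)) for r in spotter.spot_point("side",n)[:1]])
```

```text
6.75 [0.47016309 0.3960004  0.15394604] 0.026142522966770346 [-0.38173734 -0.19867821  0.91826864]
spanner [(0.61, array([321., 252.]), array([0.47 , 0.393, 0.005]))]
spanner_ring []
spanner_slot [(0.78, array([317., 252.]), array([0.477, 0.39 , 0.005]))]
```

View pics/side4.png

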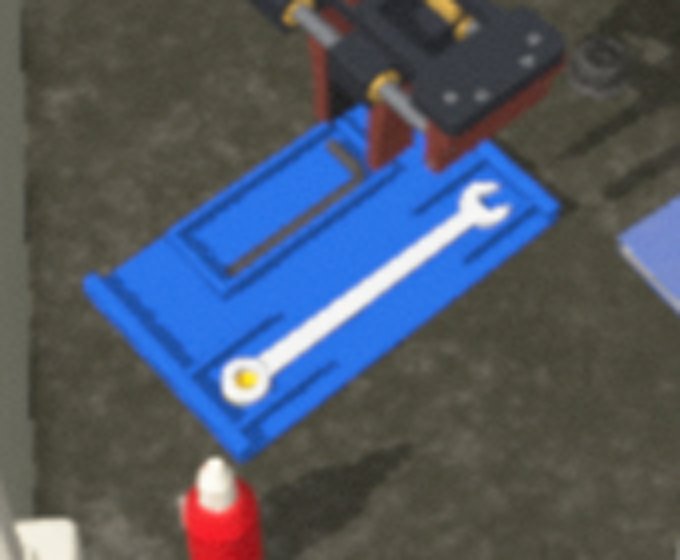

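The spanner lies in the compartment with the yellow dot showing through its ring (245,380). Now to the tensioner.

Request:
{"api": "jog_arm", "payload": {
  "targets": [
    [0.02,-0.13,0,0,0,-0.11,1],
    [0.04,-0.26,0,0,0,-0.22,1],
    [0.06,-0.4,0,0,0,-0.33,1],
    [0.08,-0.53,0,0,0,-0.44,1],
    [0.1,-0.643,0,0,0,-0.488,1],
    [0.1,-0.643,-0.1,0,0,-0.488,1],
    [0.1,-0.643,-0.1,0,0,-0.488,1],
    [0.1,-0.643,-0.1,0,0,-0.488,1]
  ],
  "force": 50
}}

```text
time_s: 7.95
tool_pos: [0.5079, 0.1375, 0.1088]
tcp_rot: [-0.272, -3.129, 0.0]
force: [0.2, 1.0, 0.1]
gripper_width: 0.0008
grip_force: 0.0
```

Request:
{"api": "jog_arm", "payload": {
  "targets": [
    [0,0,-0.12,0,0,0,1],
    [0,0,-0.21,0,0,0,1],
    [0,0,-0.21,0,0,0,1],
    [-0.009,-0.05,-0.21,0,0,0,1],
    [-0.0175,-0.1,-0.21,0,0,0,1],
    [-0.0375,-0.121,-0.21,0,0,0,1],
    [-0.0575,-0.1425,-0.21,0,0,0.03,1],
    [-0.0575,-0.1425,-0.21,0,0,0.03,1]
  ]
}}

```text
time_s: 8.95
tool_pos: [0.489, 0.0803, 0.027]
tcp_rot: [0.2, 3.126, 0.006]
force: [6.1, 4.7, 1.0]
gripper_width: 0.0004
grip_force: 3.0
```

```bash
cat > look.py <<'E'
import sys
from h import *
s=observe();print(s["time_s"],s["tool_pos"],s["tcp_rot"],s["force"],s["gripper_width"])
im,d=cams.get_image("side");cv2.imwrite(f"pics/{sys.argv[1]}.png",cv2.resize(im[90:180,230:370,::-1],None,fx=5,fy=5,interpolation=2))
E
python3 look.py s5
```

```text
8.95 [0.48903978 0.08026934 0.02696911] [0.20044156 3.12644993 0.00551131] [6.06308399 4.66279484 1.03919417] 0.0003771397863261052
```

View pics/s5.png

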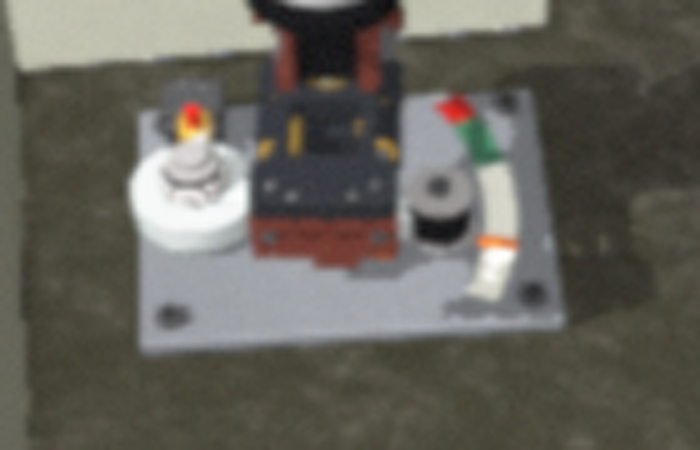

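The pointer is at (495,243), partway along the white and moving towards green (480,140). The arm is following, so I push on.

Request:
{"api": "jog_arm", "payload": {
  "targets": [
    [-0.015,-0.025,0,0,0,0.05,1],
    [-0.0275,-0.05,0,0,0,0.1,1],
    [-0.034,-0.072,0,0,0,0.14,1],
    [-0.039,-0.095,0,0,0,0.17,1],
    [-0.039,-0.095,0,0,0,0.17,1],
    [-0.039,-0.095,0,0,0,0.17,1]
  ]
}}

```text
time_s: 9.75
tool_pos: [0.4738, 0.0456, 0.0269]
tcp_rot: [-0.223, 3.124, 0.007]
force: [5.9, 12.6, 0.7]
gripper_width: 0.0005
grip_force: 5.8
```

```bash
python3 look.py s6
```

```text
9.75 [0.47384086 0.04563141 0.02689404] [-0.22286394  3.12381029  0.00711853] [ 5.94992891 12.60688515  0.68975491] 0.00046800533872412716
```

View pics/s6.png

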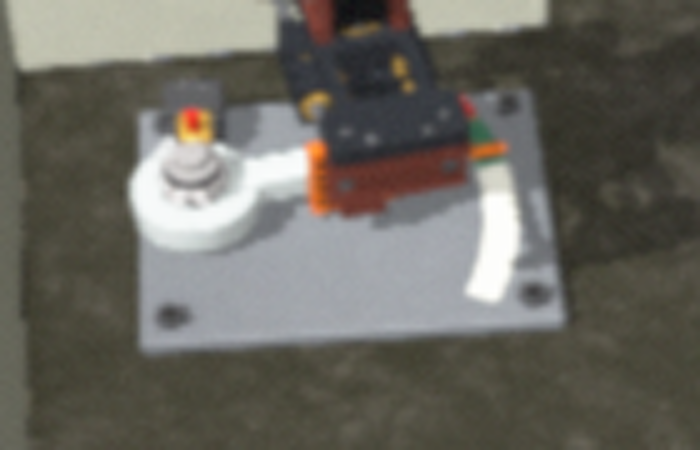

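The pointer is at (490,150), just inside the near edge of the green. About 6 mm more should centre it.

Request:
{"api": "jog_arm", "payload": {
  "targets": [
    [-0.003,-0.008,0,0,0,0.02,1],
    [-0.004,-0.016,0,0,0,0.04,1],
    [-0.004,-0.016,0,0,0,0.04,1],
    [-0.004,-0.016,0,0,0,0.04,1],
    [-0.004,-0.016,0,0,0,0.04,1]
  ]
}}

```text
time_s: 10.42
tool_pos: [0.4724, 0.0398, 0.0269]
tcp_rot: [-0.322, 3.115, 0.007]
force: [6.3, 14.2, 1.6]
gripper_width: 0.0003
grip_force: 6.1
```

```bash
python3 look.py s7
```

```text
10.425 [0.47244405 0.0398001  0.02691799] [-0.32217083  3.11456959  0.00699862] [ 6.29437644 14.21615043  1.61453432] 0.00029747230801458927
```

View pics/s7.png

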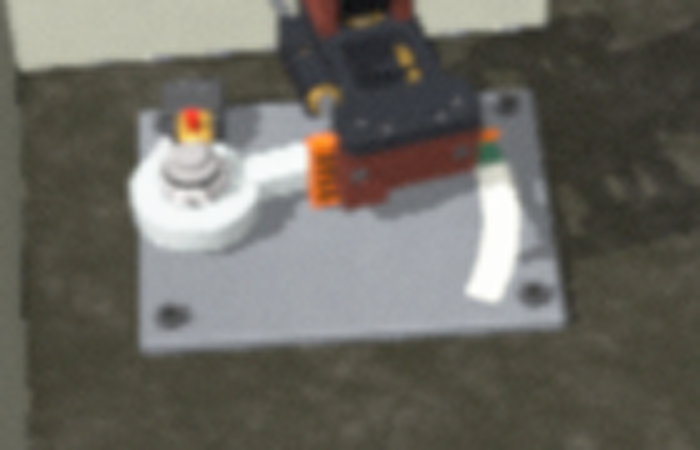

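The pointer is at (488,135), mid-green. The pawl stud (192,118) has moved back in towards the hub since the earlier picture, and about 15 N is being held, so I hand in.

```bash
python3 -c "
from workcell import workorder
print(workorder.finish_job())"
```

```text
the job is handed in; nothing more can be done
None
```

I handed the job in with the spanner let go flat in the tray's empty compartment (ring at the yellow dot) and the tensioner arm held mid-green at about 15 N, past the click. No verdict came back; time was about 10.4 s of the 45 s.

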